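Switch off the worktop sockets for the washing-up

TASK

Before the worktop is washed down, make its power console safe: swing the clear splash hood up, flick the four small rocker switches off in one drag of a fingertip along the row, staying down on the console until the last one is off, and close the hood fully again. The wide switch at the sink end of the row feeds the water purifier and must stay on all the time; leave the cup, bowl and lemon where they are.

Things in the scene. Friction and masses are not known exactly. Their poses are not given: they have to be found in the camera images.
- console: white power console fixed to the worktop, 270 mm along its y, 120 mm deep in x, flat top 45 mm up. Origin: underside centre. x points away from the robot, y to the left, z up. On top, under a clear hood, a row of switches at x = -26 mm: four small black rockers (22 mm in x, 30 in y) centred at y = +105, +65, +25, -15 mm, 50 mm of bare top, then one wide rocker (44 x 30 mm, centre x -22, y -95)
- switch_1 (a joint): leftmost small rocker, rad: 0 = on, 0.45 = off. Hinged along console x, 8 mm from its left edge. On: its top slopes from the console's top at the left up to about 11 mm above it at the right edge. Off: flat, 1.5 mm proud. Past 0.225 it snaps over by itself (about 1.3 N). A fingertip 1 to 4 mm above the console's top presses it off when drawn left to right; from the right it jams on the raised edge
- switch_2 (a joint): second small rocker from the left (centre y = +65 mm), works as switch_1
- switch_3 (a joint): third small rocker from the left (centre y = +25 mm), works as switch_1
- switch_4 (a joint): fourth and last small rocker (centre y = -15 mm), works as switch_1
- switch_wide (a joint): the wide rocker at the right-hand (sink) end, as switch_1 but twice as wide: 0 = on, 0.45 = off; it must stay on
- row_start (a point): point on the console's top (45 mm above the worktop) in the middle of the row's width, at the left (low) edge of switch_1; its axes are the console's
- row_end (a point): point on the console's top in the middle of the row's width, below the raised right edge of switch_4, where 50 mm of bare top begin; axes as the console's
- wide_edge (a point): point on the console's top in line with the row, at the left (low) edge of the wide switch, 50 mm right of row_end; axes as the console's
- hood (a joint): clear plastic splash hood over the console's top, 118 mm from its rear hinge to its front edge, 272 mm wide, rad: 0 = shut, opens upward and away from the robot to a stop at 1.75 (just past upright). A friction hinge (0.06 N m) keeps it where it is left. Shut, its top is 65 mm above the worktop. May start up to 0.2 rad ajar
- hood_hinge (a point): middle of the hood's hinge axis, 47 mm above the worktop, at x = +57 mm in the console's frame; the axis runs along the console's y; its axes are the console's
- hood_handle (a point): middle of the hood's handle, a round steel bar 10 mm thick along the console's y, 54 mm straight between two posts, 29 mm finger gap under it. Hood shut, it lies 98 mm nearer the robot than the hinge axis and 52 mm above it; it circles the hinge with the hood and, being round, can turn between gripper pads. Fully open, it is behind the hood, 69 mm past the hinge axis and 87 mm above it
- steel_cup: plain steel tumbler, 76 mm across, 100 mm tall, loose behind the console; origin at the centre of its foot; to be left alone
- katori: small open steel bowl, 108 mm across, 39 mm tall, loose behind the console; origin at the centre of its foot; to be left alone
- lemon: lemon, about 66 x 53 x 52 mm, loose in front of the sink, right of the console; origin at its underside; to be left alone

How it is judged:
On the way, in this order (a step that is already met when the one before it is completed fails the run):
1. the hood is swung up, at least 1 rad open (value of joint hood above 1 rad), for 0.2 s.
2. all four small switches are off with the hood still up (value of joint each of switch_1, switch_2, switch_3, switch_4 above 0.35 rad and value of joint hood above 1 rad), for 0.2 s.
3. the hood is shut again (value of joint hood below 0.05 rad), for 0.2 s.
At the end, for the whole second after the job is handed in: all four small switches off (each past 0.35 of 0.45 rad), the wide switch on (under 0.1 rad), the hood shut (within 0.05 rad) (value of joint each of switch_1, switch_2, switch_3, switch_4 above 0.35 rad and value of joint switch_wide below 0.1 rad and value of joint hood below 0.05 rad); the robot touches nothing.
It fails at once if the wide switch is pressed past half way (value of joint switch_wide above 0.22 rad).
It fails at once if the hand is lifted off the console (tool centre more than 60 mm above its top) while some small switches are off and others still on, so that it is not one drag (value of joint any of switch_1, switch_2, switch_3, switch_4 above 0.25 rad and value of joint any of switch_1, switch_2, switch_3, switch_4 below 0.2 rad and z of the grasp point in the frame of console above 0.105 m).
It fails at once if the cup, bowl or lemon is moved by more than 30 mm (distance of any of steel_cup, katori, lemon from where it was at the start of the episode above 0.03 m).
It also fails if it takes over 59 s, if anything falls off the work surface, if the arm or the gripper's body presses on something with over 40 N, if the wrist force passes 120 N, or if a joint passes its speed limit or range.

ROBOT

A 7-joint arm with a two-finger parallel gripper is mounted at the origin on a cart in front of the work surface, level with it; the furniture and walls round the work are solid. World frame = base frame: x ahead of the robot, y to its left, z up, the work surface at z = 0. Lengths are in m, angles in rad, forces in N, time in s.
With the tool pointing down it reaches from about 0.4 to 0.85 m from the base axis. Payload 4.5 kg.
Tool frame: the origin (TCP) lies between the finger pads, 19 mm behind the fingertips; this is the grasp point; z points along the fingers, y is the line along which they close (so a half turn about z gives the same grasp; the last joint's range is limited). The gripper opens to 88 mm and grips with 3 to 60 N. Pads are 18 mm wide; open, the fingers measure 123 mm over their backs; the gripper's body (75 mm by 187 mm) begins 45 mm behind the grasp point.
Start: joints at [-1.184, 0.689, -0.195, 1.565, 0.157, 0.902, -0.215], TCP at [0.216, 0.587, 0.257] pointing down, gripper open.
Joint ranges: [-3.01, 3.01], [-0.46, 2.08], [-1.47, 1.51], [0.13, 2.56], [-1, 4.14], [0.04, 2.09], [-2.66, 2.66]. Speed limits (rad/s): [2.57, 2.57, 3.14, 3.14, 3.14, 3.14, 3.14].

INTERFACE

Orientations are given as a unit quaternion [x, y, z, w].
In Python, from plant import r gives the robot as it stands.
- The arm moves only by the tool play_rows, never from a script. Its arguments are lists of equal length, an entry for each row: "translation": the shift along the tool's x, y, z in m, a list of three; "delta_rot": the turn, a rotation vector about the tool's x, y, z in degrees, a list of three; "grip": the opening, from -1 (shut) to 1 (fully open). In form: {"translation": [[x, y, z], ...], "delta_rot": [[rx, ry, rz], ...], "grip": [grip, ...]}. A call has 1 to 20 rows; each row shifts and turns the commanded pose from where the row before left it, along the tool's axes as they then stand; what a row does not reach is not made up. A row lasts 1/8 s, in which the tool goes at most 62.5 mm and 10.7 degrees, less where a joint would pass 70% of its speed; a pose out of reach is approached as far as the arm can. A call with a gripper value outside its range is refused whole. The fingers move at their own pace and stop on an object; "squeeze" is the grip in N (left out, the last holds). Time passes only in rows, so rows that do not move let the fingers close. It gives the time, the measured TCP pose, the force, the opening and the grip force at its end, in the units of the state.
- r.get_state(): the state, without advancing time (a new reading comes with each control period).
- r.snapshot(name): name is "scene" or "top" or "wrist"; returns the picture (480x640x3 uint8, blue, green, red); there is no depth.
- r.get_calibration(name): a dict with "intrinsics" (3x3 intrinsics, pixels), "k1" (the pictures are not rectified: a ray, as slopes to the right and down, at radius r is drawn at 1 + k1 r^2 times it, then the intrinsics apply), "eye" and "rotation" of the camera in the world. Camera axes: x right, y up, looking along -z (the intrinsics and any distortion apply to the point x, -y, -z); pixel columns grow to the right and rows downward; lengths in m; the calibration is good to about 2 mm. A picture is of the moment at which its call begins: read the wrist's pose just before it. get_calibration takes no time and is no camera call; for the wrist camera it gives the pose at the moment of the call.
- r.finish_job(): hands the job in; it is judged then, once.
Trained networks look in the newest picture that a camera, given by its name, has taken for a name from the list of things; names that differ only in an ending like _2 or _b are one class to them, and where a whole thing is asked for, a point or a joint stands for the part that bears it (a point fixed in the world has none). Each returns a list of dicts, best first, with "confidence" (0 to 1); they miss things now and then, are a little off and sometimes report something else, mostly with a low value. They report only what shows in the picture. A call takes as long as a camera call.
- r.look_for(camera, target): "point" ([x, y, z] in m, in world coordinates, good to about 4 mm: the middle of the surface that is visible of it).
- r.silhouettes(camera, target): "pixels" (480x640 bool, what is visible of it).
The state is a dict: "clock": time; "q": joint angles; "qd": joint speeds; "joint_torque": joint torques, N m; "tool_pos": TCP position; "eef_rot": TCP orientation; "contact_force": force on the tool from outside, world axes, zero at the start; "moment": the same for the moment, N m; "opening": opening from 0.0 (shut) to 1.0 (fully open); "finger_force": force on a finger pad.
Only numpy, scipy, OpenCV 4.12 (cv2) and the standard library are available. Lean on these libraries where they do the work, as an engineer would, in place of code of your own. Each camera call takes 0.05 s, during which the arm holds its last target. There are 200 camera calls.

## Working session

There is one attempt and no reset: what is moved stays moved. The work goes in short steps, Python scripts to look and compute and a tool call to move; the robot and the scene stay as the last step left them, time stands still between calls to the robot, and variables do not carry over. Pictures are saved under pics/ and viewed, at most 14 in all, crops included, and the job is handed in when it is done.

Besides the shell and the picture viewer there is one more tool, called after "Emit:" by a JSON object that holds its "name" and its "arguments". play_rows: Moves the arm, as the interface text tells. Its arguments: {"type":"object","properties":{"translation":{"type":"array","items":{"type":"array","items":{"type":"number"}}},"delta_rot":{"type":"array","items":{"type":"array","items":{"type":"number"}}},"grip":{"type":"array","items":{"type":"number"}},"squeeze":{"type":"number"}},"required":["translation","delta_rot","grip"]}

```bash
mkdir -p pics
cat > h.py <<'E'
import numpy as np, cv2
from plant import r
from scipy.spatial.transform import Rotation as R
def proj(c,P):
    k=r.get_calibration(c); p=(np.atleast_2d(P)-k['eye'])@rot(k)
    s=np.c_[p[:,0]/-p[:,2],-p[:,1]/-p[:,2]]; s=s*(1+k['k1']*(s**2).sum(1,keepdims=True))
    K=np.array(k['intrinsics']); return s@K[:2,:2].T+K[:2,2]
def rot(k):
    m=np.array(k['rotation']); return m if m.shape==(3,3) else R.from_quat(m).as_matrix()
def ray(c,uv,z):
    k=r.get_calibration(c);K=np.array(k['intrinsics']);d=(np.array(uv,float)-K[:2,2])/[K[0,0],K[1,1]]
    s=d.copy()
    for _ in range(20): s=d/(1+k['k1']*(s@s))
    v=rot(k)@np.array([s[0],-s[1],-1]);e=np.array(k['eye']); return e+v*(z-e[2])/v[2]
E
python3 - <<'E'
from h import *
np.set_printoptions(precision=4,suppress=True)
for c in ['scene','top']:
    cv2.imwrite(f'pics/{c}0.png',r.snapshot(c))
    print(c,r.get_calibration(c))
    for t in ['console','switch_1','switch_wide','hood','hood_handle','steel_cup','katori','lemon']:
        print(t,[(np.round(d['point'],4),round(d['confidence'],2)) for d in r.look_for(c,t)])
print(r.get_state())
E
```

```text
scene {'intrinsics': array([[599.5029,   0.    , 317.804 ],
       [  0.    , 599.5029, 233.9645],
       [  0.    ,   0.    ,   1.    ]]), 'k1': 0.052342572143164845, 'eye': array([ 0.0514, -0.4652,  0.9546]), 'rotation': array([ 0.3324, -0.1358, -0.3499,  0.8652])}
console [(array([0.5045, 0.1833, 0.066 ]), 0.87)]
switch_1 [(array([0.51  , 0.1926, 0.0682]), 0.53)]
switch_wide []
hood [(array([0.5094, 0.1951, 0.0696]), 0.58)]
hood_handle [(array([0.5162, 0.1915, 0.065 ]), 0.55)]
steel_cup [(array([0.7594, 0.0471, 0.0692]), 0.62)]
katori [(array([0.7679, 0.3007, 0.0201]), 0.64)]
lemon [(array([ 0.4539, -0.127 ,  0.0425]), 0.58)]
top {'intrinsics': array([[489.7534,   0.    , 318.7875],
       [  0.    , 489.7534, 239.372 ],
       [  0.    ,   0.    ,   1.    ]]), 'k1': -0.01620616928149582, 'eye': array([0.5203, 0.1085, 1.1539]), 'rotation': array([-0.0139,  0.0372,  0.7116, -0.7014])}
console [(array([0.5146, 0.2121, 0.0658]), 0.85)]
switch_1 []
switch_wide []
hood [(array([0.5138, 0.2087, 0.066 ]), 0.84)]
hood_handle [(array([0.5208, 0.2117, 0.0673]), 0.93)]
steel_cup [(array([0.5215, 0.2104, 0.0682]), 0.61), (array([0.7844, 0.0524, 0.0414]), 0.58)]
katori [(array([0.7627, 0.2901, 0.0061]), 0.94)]
lemon [(array([ 0.4619, -0.1193,  0.0459]), 0.81)]
{'clock': 0.9, 'q': array([-1.1842,  0.6891, -0.1946,  1.5654,  0.1573,  0.9025, -0.2151]), 'qd': array([ 0.0013,  0.0005, -0.0015,  0.0003, -0.0001,  0.0014, -0.0015]), 'joint_torque': array([ -0.0004, -52.7492,  -1.2672, -15.3744,  -0.052 ,  -0.0007,
         0.    ]), 'tool_pos': array([0.2159, 0.5865, 0.2574]), 'eef_rot': array([ 0.1755,  0.9845, -0.    , -0.    ]), 'contact_force': array([ 0.0988, -1.0823, -1.0577]), 'moment': array([-0.0326, -0.0156,  0.0115]), 'finger_force': 0.0, 'opening': 0.9995274574544109}
```

View pics/scene0.png

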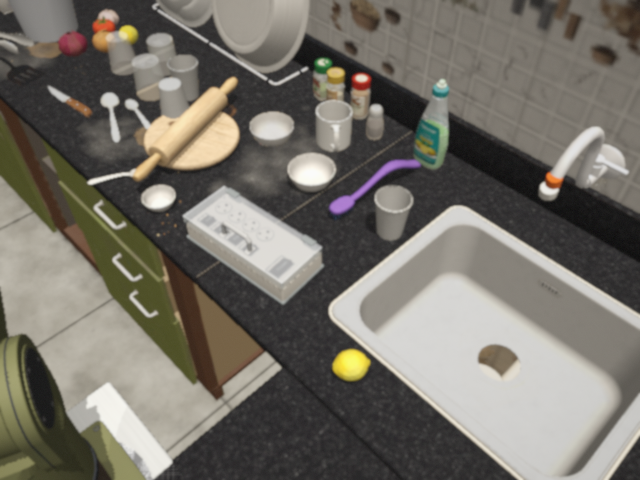

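View pics/top0.png

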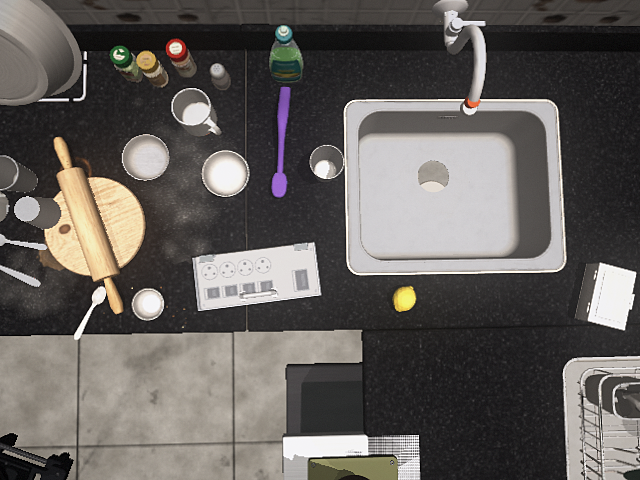

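The scene view shows the console at about (253,243), the bowl at (312,172), the cup at (392,212) and the lemon at (351,365). In the top view the console spans (193,243)–(320,310), slightly turned, with the handle at about (258,294) and the wide switch at (301,280). I'll enlarge the console in both.

Run:
```python
from h import *
a=cv2.imread('pics/top0.png')[230:320,185:330]; a=cv2.resize(a,None,fx=5.5,fy=5.5,interpolation=cv2.INTER_CUBIC)
cv2.imwrite('pics/topc.png',a)
a=cv2.imread('pics/scene0.png')[180:305,175:330]; a=cv2.resize(a,None,fx=4.7,fy=4.7,interpolation=cv2.INTER_CUBIC)
cv2.imwrite('pics/scenec.png',a)
```

```text
(no output)
```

View pics/topc.png

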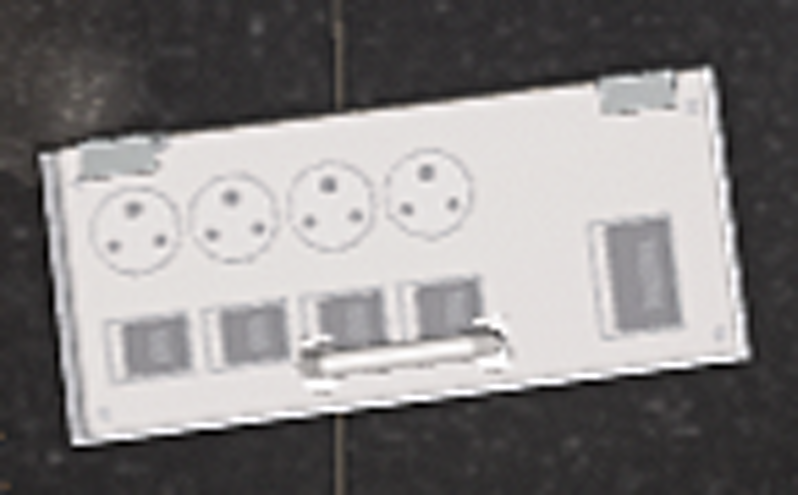

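View pics/scenec.png

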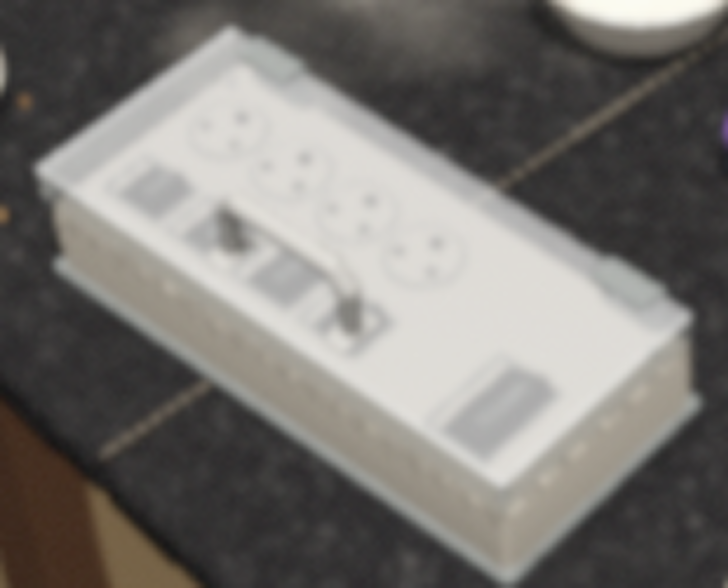

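The console corners, handle and switches are clear in both crops, so I'll fit the console's pose and the hood angle.

```bash
cat > fit.py <<'E'
from h import *
from scipy.optimize import least_squares
np.set_printoptions(precision=4,suppress=True)
def world(p,L):
    return np.c_[R.from_euler('z',p[2]).apply(np.atleast_2d(L))+[p[0],p[1],0]]
def hood(a,L): # L in shut console coords, rotate about hinge
    L=np.atleast_2d(np.array(L,float)); h=np.array([.057,0,.047]); return h+R.from_euler('y',a).apply(L-h)
H=lambda fx,ly:[(-.061 if fx else .057),.136*ly,.065]
top=[(H(0,1),(40,155)),(H(0,-1),(712,68)),(H(1,-1),(748,357)),(H(1,1),(75,442)),([-.041,0,.099],(406,353))]
sc=[(H(1,1),(40,172)),(H(0,1),(235,28)),(H(0,-1),(690,318)),(H(1,-1),(508,485)),([-.041,0,.099],(284,242))]
base=[([-.06,.135,0],(58,265)),([-.06,-.135,0],(512,580)),([.06,-.135,0],(697,402))]
up=lambda l,s,o:(np.array([b for a,b in l],float)+.5)/s-.5+o
T=up(top,5.5,[185,230]);S=up(sc,4.7,[175,180]);B=up(base,4.7,[175,180])
def res(p):
    a=proj('top',world(p,hood(p[3],[l for l,_ in top])))-T
    b=proj('scene',world(p,hood(p[3],[l for l,_ in sc])))-S
    c=proj('scene',world(p,[l for l,_ in base]))-B
    return np.r_[a,b,c].ravel()
if __name__=='__main__':
    f=least_squares(res,[.51,.2,0.1,.0],loss='soft_l1'); p=f.x; print(p); print(res(p).reshape(-1,2)) 
    np.save('p.npy',p)
    y=np.array([.105,.065,.025,-.015,-.095])
    a=cv2.imread('pics/topc.png')
    for i,yy in enumerate(y):
        w=.022 if i==4 else .011; xc=-.022 if i==4 else -.026
        q=proj('top',world(p,[[xc-w,yy+.015,.045],[xc+w,yy+.015,.045],[xc+w,yy-.015,.056],[xc-w,yy-.015,.056]]))
        q=((q-[185,230]+.5)*5.5-.5); cv2.polylines(a,[q.round().astype(int)],1,(0,0,255),1)
    q=proj('top',world(p,hood(p[3],[H(0,1),H(0,-1),H(1,-1),H(1,1)])));cv2.polylines(a,[((q-[185,230]+.5)*5.5-.5).round().astype(int)],1,(0,200,0),1)
    q=proj('top',world(p,hood(p[3],[[-.041,.027,.099],[-.041,-.027,.099]])));cv2.polylines(a,[((q-[185,230]+.5)*5.5-.5).round().astype(int)],1,(255,0,0),2)
    cv2.imwrite('pics/ov.png',a)
E
python3 fit.py
```

```text
[ 0.5232  0.2105  0.1135 -0.0114]
[[ 0.4194 -1.0217]
 [ 0.34   -0.7592]
 [ 0.6055 -0.5725]
 [ 0.2002  0.115 ]
 [-0.8308 -0.0663]
 [-0.5962  0.1348]
 [-0.8393 -0.1876]
 [ 0.3433 -1.1246]
 [-0.9503  0.7674]
 [ 0.1062 -0.266 ]
 [ 1.2724  0.9408]
 [-0.4016 -0.1119]
 [-0.7662  0.6597]]
```

View pics/ov.png

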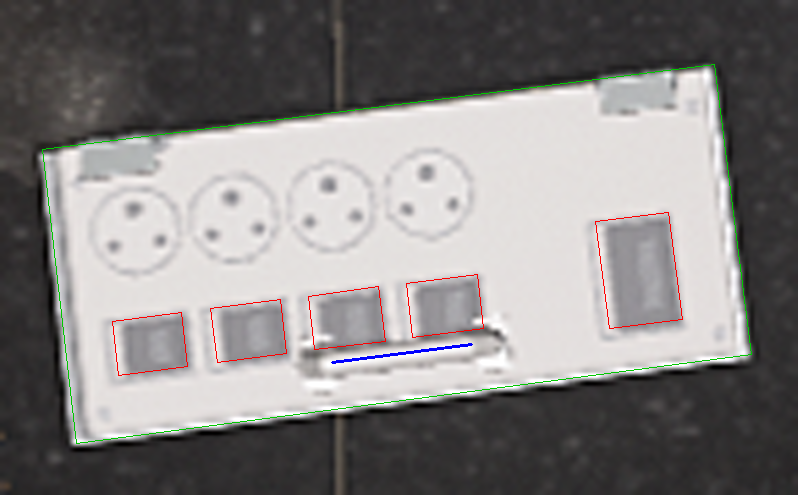

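The overlay matches: the switch outlines and handle sit on the picture within about 1 px. The console is at (0.523, 0.2105), yaw 6.5°, and the hood is nearly shut. Next I'll turn the tool so it closes along console x, and go above the handle.

```bash
cat >> h.py <<'E'
p=np.array([.5232,.2105,.1135])
C=R.from_euler('z',p[2])
def loc():
    s=r.get_state(); q=R.from_quat(s['eef_rot']); c=C.inv().apply(s['tool_pos']-[p[0],p[1],0])
    return s,q,c
def rep():
    s,q,c=loc(); np.set_printoptions(precision=4,suppress=True)
    print('t',round(s['clock'],2),'local',c,'axes in console\n',(C.inv()*q).as_matrix(),'F',C.inv().apply(s['contact_force']),'open',s['opening'],s['finger_force'])
def to(L,frame):
    "translation in tool frame 'frame' (3x3 columns in console) to reach local L"
    s,q,c=loc(); return np.array(frame).T@(np.array(L)-c)
HF=np.array([[0,1,0],[1,0,0],[0,0,-1.]]).T
def rotto(F):
    s,q,c=loc(); return (q.inv()*C*R.from_matrix(F)).as_rotvec(degrees=True)
E
python3 - <<'E'
from h import *
rep(); print('rot',rotto(HF),'then',to([-.041,0,.17],HF))
E
```

```text
t 0.9 local [-0.2627  0.4084  0.2574] axes in console
 [[-0.8933  0.4495 -0.    ]
 [ 0.4495  0.8933 -0.    ]
 [ 0.     -0.     -1.    ]] F [-0.0244 -1.0865 -1.0577] open 0.9995274574544109 0.0
rot [-0.0013 -0.0007 63.2858] then [-0.4084  0.2217  0.0874]
```

Emit:
{"name": "play_rows", "arguments": {"translation": [[0, 0, 0], [0, 0, 0], [0, 0, 0], [0, 0, 0], [0, 0, 0], [0, 0, 0], [-0.034, 0.0185, 0.004], [-0.034, 0.0185, 0.004], [-0.034, 0.0185, 0.004], [-0.034, 0.0185, 0.004], [-0.034, 0.0185, 0.004], [-0.034, 0.0185, 0.004], [-0.034, 0.0185, 0.004], [-0.034, 0.0185, 0.004], [-0.034, 0.0185, 0.004], [-0.034, 0.0185, 0.004], [-0.034, 0.0185, 0.004], [-0.034, 0.0185, 0.004], [0, 0, 0], [0, 0, 0]], "delta_rot": [[0, 0, 10.55], [0, 0, 10.55], [0, 0, 10.55], [0, 0, 10.55], [0, 0, 10.55], [0, 0, 10.55], [0, 0, 0], [0, 0, 0], [0, 0, 0], [0, 0, 0], [0, 0, 0], [0, 0, 0], [0, 0, 0], [0, 0, 0], [0, 0, 0], [0, 0, 0], [0, 0, 0], [0, 0, 0], [0, 0, 0], [0, 0, 0]], "grip": [0.3, 0.3, 0.3, 0.3, 0.3, 0.3, 0.3, 0.3, 0.3, 0.3, 0.3, 0.3, 0.3, 0.3, 0.3, 0.3, 0.3, 0.3, 0.3, 0.3], "squeeze": 10}}

```text
clock: 3.4
tool_pos: [0.4822, 0.2071, 0.2095]
eef_rot: [0.666, 0.746, 0.0, -0.0]
contact_force: [0.0, 0.9, 0.7]
opening: 0.651
finger_force: 0.0
```

Run:
```python
from h import *
rep(); print(rotto(HF),to([-.041,0,.103],HF))
cv2.imwrite('pics/w1.png',r.snapshot('wrist'))
for n,y in [('h',0)]: print(proj('wrist',C.apply([[-.041,.027,.099],[-.041,-.027,.099]])+[p[0],p[1],0]))
for t in ['hood_handle']: print([(C.inv().apply(d['point']-np.array([p[0],p[1],0])),d['confidence']) for d in r.look_for('wrist',t)])
```

```text
t 3.4 local [-0.0411  0.0012  0.2095] axes in console
 [[-0.0004  1.     -0.0002]
 [ 1.      0.0004  0.001 ]
 [ 0.001  -0.0002 -1.    ]] F [0.115  0.9006 0.7386] open 0.6507868388974472 0.0
[-0.0136 -0.0565  0.0224] [-0.0012  0.0001  0.1065]
[[317.2012 213.1529]
 [316.9647 285.9967]]
[(array([-0.0031,  0.0438,  0.0624]), 0.83)]
```

View pics/w1.png

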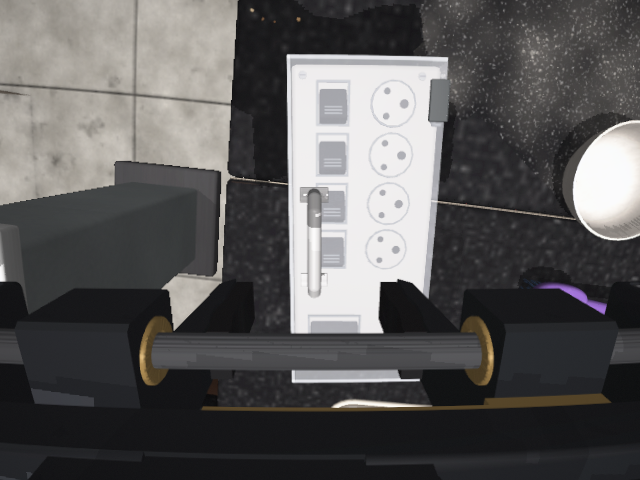

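The wrist view shows the handle bar upright at u≈314, v≈193–293, within about 2 mm of the prediction and between the fingers. I'll go down and grip it.

Emit:
{"name": "play_rows", "arguments": {"translation": [[0, -0.001, 0.018], [0, 0, 0.018], [0, 0, 0.018], [0, 0, 0.018], [0, 0, 0.018], [0, 0, 0.0185], [0, 0, 0], [0, 0, 0], [0, 0, 0], [0, 0, 0], [0, 0, 0], [0, 0, 0]], "delta_rot": [[0, 0, 0], [0, 0, 0], [0, 0, 0], [0, 0, 0], [0, 0, 0], [0, 0, 0], [0, 0, 0], [0, 0, 0], [0, 0, 0], [0, 0, 0], [0, 0, 0], [0, 0, 0]], "grip": [0.3, 0.3, 0.3, 0.3, 0.3, 0.3, 0.3, -1, -1, -1, -1, -1], "squeeze": 12}}

```text
clock: 5.0
tool_pos: [0.481, 0.206, 0.101]
eef_rot: [0.666, 0.746, -0.001, -0.0]
contact_force: [-8.0, -0.4, 5.1]
opening: 0.103
finger_force: 4.1
```

Run:
```python
from h import *
rep(); 
h=np.array([-.098,.052]);A=np.arange(0,1.71,.1)
X=h[0]*np.cos(A)+h[1]*np.sin(A);Z=-h[0]*np.sin(A)+h[1]*np.cos(A)
for a,dx,dz in zip(A[1:],np.diff(X),np.diff(Z)): print(round(a,2),[0,round(dx,4),round(-dz,4)])
```

```text
t 5.0 local [-0.0424  0.0003  0.101 ] axes in console
 [[ 0.0003  1.     -0.0013]
 [ 1.     -0.0003 -0.0002]
 [-0.0002 -0.0013 -1.    ]] F [-7.9639  0.5051  5.0529] open 0.10341620733740331 4.0947206718919915
0.1 [0, np.float64(0.0057), np.float64(-0.0095)]
0.2 [0, np.float64(0.0066), np.float64(-0.0089)]
0.3 [0, np.float64(0.0075), np.float64(-0.0082)]
0.4 [0, np.float64(0.0082), np.float64(-0.0074)]
0.5 [0, np.float64(0.0089), np.float64(-0.0066)]
0.6 [0, np.float64(0.0096), np.float64(-0.0056)]
0.7 [0, np.float64(0.0101), np.float64(-0.0047)]
0.8 [0, np.float64(0.0105), np.float64(-0.0036)]
0.9 [0, np.float64(0.0108), np.float64(-0.0026)]
1.0 [0, np.float64(0.011), np.float64(-0.0015)]
1.1 [0, np.float64(0.0111), np.float64(-0.0004)]
1.2 [0, np.float64(0.0111), np.float64(0.0007)]
1.3 [0, np.float64(0.0109), np.float64(0.0018)]
1.4 [0, np.float64(0.0107), np.float64(0.0029)]
1.5 [0, np.float64(0.0104), np.float64(0.004)]
1.6 [0, np.float64(0.0099), np.float64(0.005)]
1.7 [0, np.float64(0.0094), np.float64(0.006)]
```

Emit:
{"name": "play_rows", "arguments": {"translation": [[0, -0.001, 0], [0, 0, 0], [0, 0.0057, -0.0095], [0, 0.0066, -0.0089], [0, 0.0075, -0.0082], [0, 0.0082, -0.0074], [0, 0.0089, -0.0066], [0, 0, 0]], "delta_rot": [[0, 0, 0], [0, 0, 0], [0, 0, 0], [0, 0, 0], [0, 0, 0], [0, 0, 0], [0, 0, 0], [0, 0, 0]], "grip": [-1, -1, -1, -1, -1, -1, -1, -1]}}

```text
clock: 6.0
tool_pos: [0.5208, 0.2104, 0.1419]
eef_rot: [0.666, 0.746, 0.002, 0.002]
contact_force: [6.8, 0.8, -14.7]
opening: 0.103
finger_force: 13.0
```

Run:
```python
from h import *
rep()
```

```text
t 6.0 local [-0.0024  0.0002  0.1419] axes in console
 [[ 0.0014  1.      0.0059]
 [ 1.     -0.0014  0.0009]
 [ 0.0009  0.0059 -1.    ]] F [  6.8648   0.0086 -14.7347] open 0.10266382462693388 12.978185304673389
```

Emit:
{"name": "play_rows", "arguments": {"translation": [[0, 0.0106, -0.0041], [0, 0.0106, -0.0037], [0, 0.0105, -0.0036], [0, 0.0108, -0.0026], [0, 0.011, -0.0015], [0, 0.0111, -0.0004], [0, 0.0111, 0.0007], [0, 0, 0]], "delta_rot": [[0, 0, 0], [0, 0, 0], [0, 0, 0], [0, 0, 0], [0, 0, 0], [0, 0, 0], [0, 0, 0], [0, 0, 0]], "grip": [-1, -1, -1, -1, -1, -1, -1, -1]}}

```text
clock: 7.0
tool_pos: [0.5938, 0.2185, 0.1568]
eef_rot: [0.666, 0.746, 0.001, 0.001]
contact_force: [-0.1, -2.2, -3.6]
opening: 0.107
finger_force: 12.1
```

Run:
```python
from h import *
rep()
```

```text
t 7.0 local [ 0.071  -0.      0.1568] axes in console
 [[ 0.0009  1.      0.0016]
 [ 1.     -0.0009 -0.0001]
 [-0.0001  0.0016 -1.    ]] F [-0.3833 -2.1311 -3.6202] open 0.10670128691680858 12.129394048824906
```

Emit:
{"name": "play_rows", "arguments": {"translation": [[0, 0.0109, 0.0018], [0, 0.0107, 0.0029], [0, 0.0104, 0.004], [0, 0.0099, 0.005], [0, 0, 0], [0, 0, 0]], "delta_rot": [[0, 0, 0], [0, 0, 0], [0, 0, 0], [0, 0, 0], [0, 0, 0], [0, 0, 0]], "grip": [-1, -1, -1, -1, -1, -1]}}

```text
clock: 7.75
tool_pos: [0.6343, 0.2233, 0.143]
eef_rot: [0.666, 0.746, 0.0, 0.0]
contact_force: [-1.5, -3.2, -2.9]
opening: 0.105
finger_force: 12.2
```

Run:
```python
from h import *
rep()
```

```text
t 7.75 local [0.1118 0.0001 0.143 ] axes in console
 [[ 0.0004  1.      0.0003]
 [ 1.     -0.0004 -0.0002]
 [-0.0002  0.0003 -1.    ]] F [-1.8232 -3.0534 -2.9096] open 0.105486765109529 12.206591628491879
```

Emit:
{"name": "play_rows", "arguments": {"translation": [[0, 0, 0], [0, 0, 0], [0, 0, 0], [0, 0, 0]], "delta_rot": [[0, 0, 0], [0, 0, 0], [0, 0, 0], [0, 0, 0]], "grip": [-0.5, -0.5, -0.5, -0.5]}}

```text
clock: 8.25
tool_pos: [0.6343, 0.2239, 0.1434]
eef_rot: [0.666, 0.746, 0.001, 0.0]
contact_force: [0.4, -0.2, 0.5]
opening: 0.252
finger_force: 0.0
```

Run:
```python
from h import *
rep()
```

```text
t 8.25 local [0.1119 0.0007 0.1434] axes in console
 [[-0.0001  1.      0.0009]
 [ 1.      0.0001  0.0006]
 [ 0.0006  0.0009 -1.    ]] F [ 0.3843 -0.2607  0.5371] open 0.2518028283827277 0.0
```

Emit:
{"name": "play_rows", "arguments": {"translation": [[0, 0, -0.03], [0, 0, -0.03], [0, 0, -0.03], [0, 0, -0.03], [0, 0, 0], [0, 0, 0], [0, 0, 0], [0, 0, 0], [0, 0, 0], [0, 0, 0], [0, 0, 0], [0, 0, 0], [0, 0, 0], [0.035, 0.036, 0], [0.035, 0.036, 0], [0.034, 0.035, 0], [0.034, 0.035, 0], [0, 0, 0.05], [0, 0, 0], [0, 0, 0]], "delta_rot": [[0, 0, 0], [0, 0, 0], [0, 0, 0], [0, 0, 0], [0, 0, -10], [0, 0, -10], [0, 0, -10], [0, 0, -10], [0, 0, -10], [0, 0, -10], [0, 0, -10], [0, 0, -10], [0, 0, -10], [0, 0, 0], [0, 0, 0], [0, 0, 0], [0, 0, 0], [0, 0, 0], [0, 0, 0], [0, 0, 0]], "grip": [-0.5, -0.5, -0.5, -0.5, -1, -1, -1, -1, -1, -1, -1, -1, -1, -1, -1, -1, -1, -1, -1, -1]}}

```text
clock: 10.75
tool_pos: [0.4822, 0.3487, 0.214]
eef_rot: [-0.056, 0.998, 0.0, 0.001]
contact_force: [0.8, 1.1, 0.7]
opening: 0.003
finger_force: 0.0
```

Run:
```python
from h import *
rep()
DF=np.array([[-1,0,0],[0,1,0],[0,0,-1.]]).T
print(rotto(DF),to([-.026,.143,.0665],DF))
cv2.imwrite('pics/w2.png',r.snapshot('wrist'))
s=cv2.resize(r.snapshot('scene')[100:340,130:450],None,fx=2,fy=2);cv2.imwrite('pics/s2.png',s)
```

```text
t 10.75 local [-0.0251  0.142   0.214 ] axes in console
 [[-1.      0.0019  0.0014]
 [ 0.0019  1.      0.0004]
 [-0.0014  0.0004 -1.    ]] F [0.8965 1.0308 0.6615] open 0.002698741985802194 0.0
[ 0.0229  0.0795 -0.1065] [0.0009 0.001  0.1475]
```

View pics/w2.png

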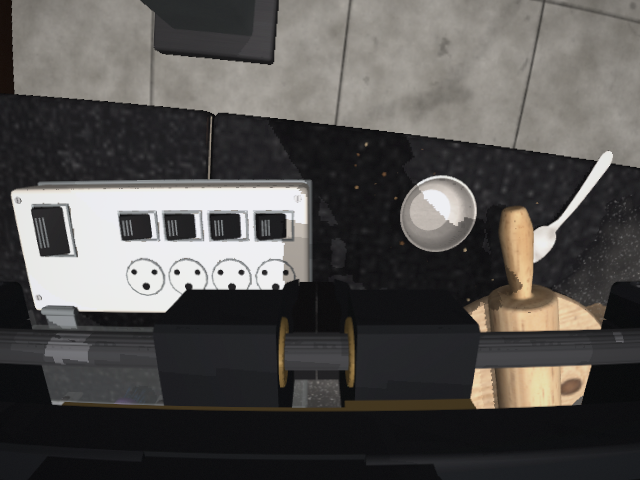

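View pics/s2.png

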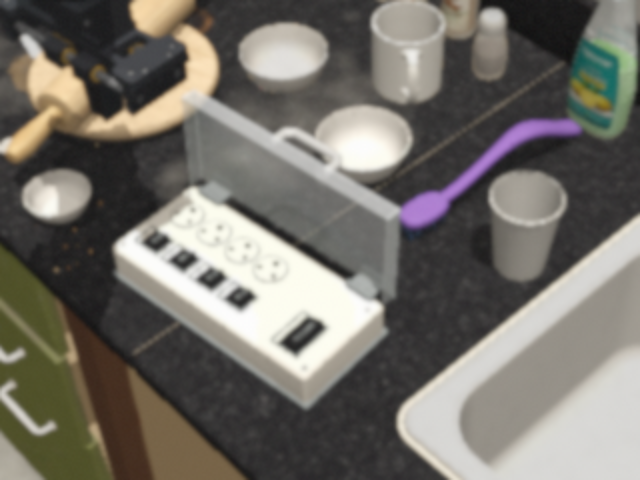

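The hood stands up, and all four small rockers (275,225 … 136,226) and the wide one (52,230) are in plain view. I'll check the row position against this wrist picture.

Run:
```python
from h import *
for y in [.105,.065,.025,-.015]:
    L=np.array([[-.037,y+.015,.045],[-.015,y+.015,.045],[-.015,y-.015,.056],[-.037,y-.015,.056]])
    print(y,proj('wrist',C.apply(L)+[p[0],p[1],0]).round().tolist())
```

```text
0.105 [[289.0, 215.0], [290.0, 240.0], [253.0, 243.0], [252.0, 218.0]]
0.065 [[243.0, 215.0], [244.0, 240.0], [207.0, 243.0], [205.0, 218.0]]
0.025 [[198.0, 215.0], [200.0, 240.0], [161.0, 243.0], [158.0, 218.0]]
-0.015 [[153.0, 216.0], [156.0, 240.0], [117.0, 243.0], [113.0, 218.0]]
```

Emit:
{"name": "play_rows", "arguments": {"translation": [[0.0024, 0.004, 0.03], [0, 0, 0.03], [0, 0, 0.03], [0, 0, 0.03], [0, 0, 0.0175], [0, 0, 0.01], [0, 0, 0], [0, 0, 0]], "delta_rot": [[0, 0.08, -0.1], [0, 0, 0], [0, 0, 0], [0, 0, 0], [0, 0, 0], [0, 0, 0], [0, 0, 0], [0, 0, 0]], "grip": [-1, -1, -1, -1, -1, -1, -1, -1]}}

```text
clock: 11.85
tool_pos: [0.4785, 0.3531, 0.0665]
eef_rot: [-0.057, 0.998, 0.001, -0.0]
contact_force: [0.1, -0.1, -0.2]
opening: 0.006
finger_force: 0.0
```

Run:
```python
from h import *
rep()
```

```text
t 11.85 local [-0.0282  0.1468  0.0665] axes in console
 [[-1.     -0.0013  0.    ]
 [-0.0013  1.      0.0011]
 [-0.      0.0011 -1.    ]] F [ 0.1132 -0.0815 -0.2171] open 0.0058843381242524185 0.0
```

Emit:
{"name": "play_rows", "arguments": {"translation": [[0, -0.008, 0], [0, -0.008, 0], [0, -0.008, 0], [0, -0.008, 0], [0, -0.008, 0], [0, -0.008, 0], [0, -0.008, 0], [0, 0, 0]], "delta_rot": [[0, 0, 0], [0, 0, 0], [0, 0, 0], [0, 0, 0], [0, 0, 0], [0, 0, 0], [0, 0, 0], [0, 0, 0]], "grip": [-1, -1, -1, -1, -1, -1, -1, -1]}}

```text
clock: 12.85
tool_pos: [0.4849, 0.2954, 0.0657]
eef_rot: [-0.057, 0.998, -0.001, -0.001]
contact_force: [1.3, -2.1, 5.0]
opening: 0.005
finger_force: 2.3
```

Run:
```python
from h import *
rep()
s=r.snapshot('wrist');cv2.imwrite('pics/w3.png',s)
```

```text
t 12.85 local [-0.0285  0.0887  0.0657] axes in console
 [[-1.     -0.0001 -0.0014]
 [-0.0001  1.     -0.0018]
 [ 0.0014 -0.0018 -1.    ]] F [ 1.0005 -2.2691  5.0385] open 0.005209516560233692 2.3149228005786426
```

View pics/w3.png

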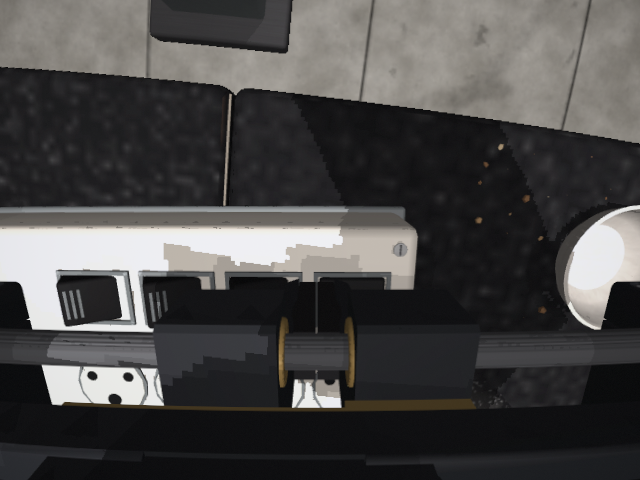

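Switch_1 (around 352,282) lies flat with the fingertip past it, and forces are light. The drag continues.

Emit:
{"name": "play_rows", "arguments": {"translation": [[0, -0.008, -0.0005], [0, -0.008, 0], [0, -0.008, 0], [0, -0.008, 0], [0, -0.008, 0], [0, -0.008, 0], [0, -0.008, 0], [0, -0.008, 0], [0, -0.008, 0], [0, -0.008, 0], [0, -0.008, 0], [0, -0.008, 0], [0, -0.008, 0], [0, -0.006, 0], [0, 0, 0], [0, 0, 0]], "delta_rot": [[0, 0, 0], [0, 0, 0], [0, 0, 0], [0, 0, 0], [0, 0, 0], [0, 0, 0], [0, 0, 0], [0, 0, 0], [0, 0, 0], [0, 0, 0], [0, 0, 0], [0, 0, 0], [0, 0, 0], [0, 0, 0], [0, 0, 0], [0, 0, 0]], "grip": [-1, -1, -1, -1, -1, -1, -1, -1, -1, -1, -1, -1, -1, -1, -1, -1]}}

```text
clock: 14.9
tool_pos: [0.497, 0.188, 0.066]
eef_rot: [-0.058, 0.998, 0.0, -0.001]
contact_force: [0.8, 0.5, -0.5]
opening: 0.002
finger_force: 0.0
```

Run:
```python
from h import *
rep()
a=r.snapshot('scene')[175:315,170:340];w=r.snapshot('wrist')[200:330,:]
a=cv2.resize(a,(480,395),interpolation=cv2.INTER_CUBIC)
w=cv2.resize(w,(640,130)); o=np.zeros((530,640,3),np.uint8);o[:395,:480]=a;o[400:530]=w
cv2.imwrite('pics/c4.png',o)
```

```text
t 14.9 local [-0.0286 -0.0194  0.066 ] axes in console
 [[-1.     -0.0017 -0.0014]
 [-0.0017  1.      0.0003]
 [ 0.0014  0.0003 -1.    ]] F [ 0.9045  0.4457 -0.451 ] open 0.0021591965423166156 0.0
```

View pics/c4.png

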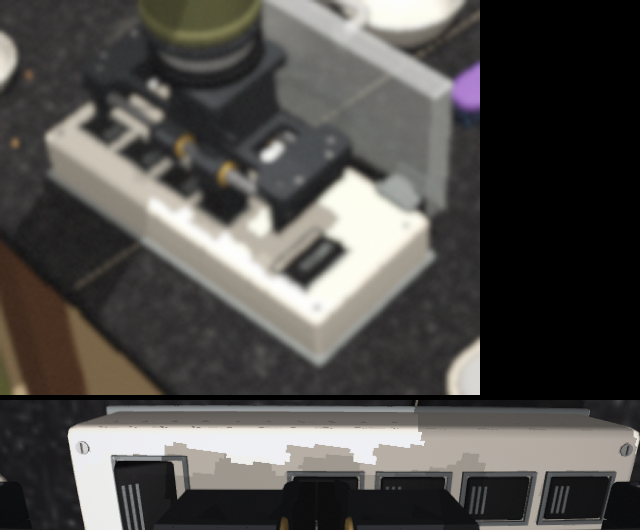

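Switches 1–3 lie flat. The fingertip is 11 mm past switch_4's hinge at 2 mm height with no load, so that one is off too; the wide switch is still raised. I'll go a little further for margin, lift, and return above the handle.

Emit:
{"name": "play_rows", "arguments": {"translation": [[0, -0.006, 0], [0, 0, 0], [0, 0, -0.04], [0, 0, -0.04], [0, 0, -0.06], [0, 0, -0.06], [0, 0, 0], [0, 0, 0], [0, 0, 0], [0, 0, 0], [0, 0, 0], [0, 0, 0], [0, 0, 0], [0, 0, 0], [0, 0, 0], [0.006, 0.035, 0], [0.007, 0.035, 0], [0.007, 0.035, 0], [0.007, 0.035, 0], [0, 0, 0]], "delta_rot": [[0, 0, 0], [0, 0, 0], [0, 0, 0], [0, 0, 0], [0, 0, 0], [0, 0, 0], [0, 0, 10], [0, 0, 10], [0, 0, 10], [0, 0, 10], [0, 0, 10], [0, 0, 10], [0, 0, 10], [0, 0, 10], [0, 0, 10], [0, 0, 0], [0, 0, 0], [0, 0, 0], [0, 0, 0], [0, 0, 0]], "grip": [-1, -1, -1, -1, -1, -1, -0.5, -0.5, -0.5, -0.5, -0.5, -0.5, -0.5, -0.5, -0.5, -0.5, -0.5, -0.5, -0.5, -0.5]}}

```text
clock: 17.5
tool_pos: [0.6354, 0.2252, 0.265]
eef_rot: [0.665, 0.746, -0.0, -0.0]
contact_force: [-0.1, -0.1, -0.5]
opening: 0.245
finger_force: 0.0
```

Run:
```python
from h import *
rep(); print(rotto(HF),to([.1119,.0007,.1434],HF))
a=r.snapshot('scene')[150:315,170:380]
a=cv2.resize(a,(764,600),interpolation=cv2.INTER_CUBIC)
cv2.imwrite('pics/c5.png',a)
```

```text
t 17.5 local [0.1131 0.0019 0.265 ] axes in console
 [[-0.0013  1.     -0.0007]
 [ 1.      0.0013  0.0003]
 [ 0.0003 -0.0007 -1.    ]] F [-0.0812 -0.054  -0.5084] open 0.24523805514014513 0.0
[-0.038  -0.0194  0.0731] [-0.0012 -0.0012  0.1216]
```

View pics/c5.png

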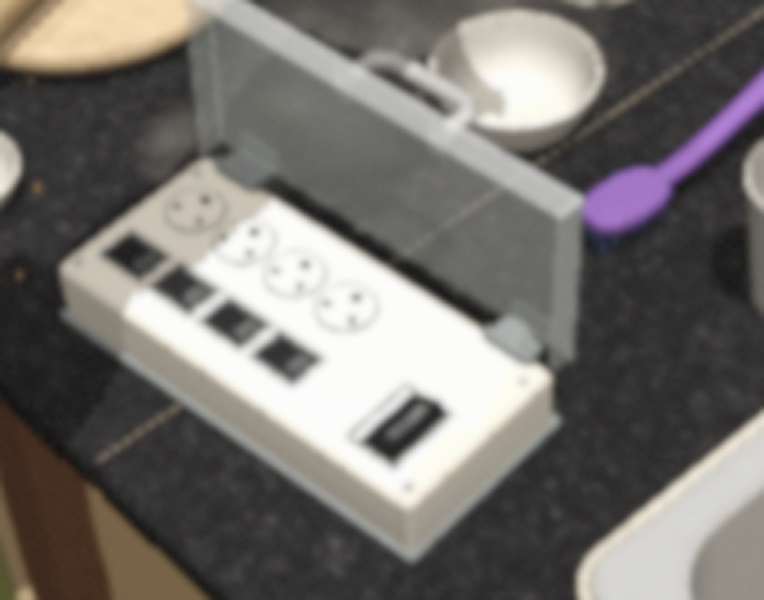

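All four small rockers now lie flat, the wide one (405,425) is still raised, and the hood is up. I'll grip the handle again.

Emit:
{"name": "play_rows", "arguments": {"translation": [[-0.001, -0.0012, 0.03], [0, 0, 0.03], [0, 0, 0.03], [0, 0, 0.0316], [0, 0, 0], [0, 0, 0], [0, 0, 0], [0, 0, 0]], "delta_rot": [[0, 0, 0], [0, 0, 0], [0, 0, 0], [0, 0, 0], [0, 0, 0], [0, 0, 0], [0, 0, 0], [0, 0, 0]], "grip": [-0.5, -0.5, -0.5, -0.5, -0.5, -1, -1, -1], "squeeze": 12}}

```text
clock: 18.55
tool_pos: [0.6337, 0.2238, 0.1458]
eef_rot: [0.665, 0.747, 0.001, 0.0]
contact_force: [0.8, 0.6, 1.9]
opening: 0.107
finger_force: 12.0
```

Run:
```python
from h import *
rep()
```

```text
t 18.55 local [0.1113 0.0007 0.1458] axes in console
 [[-0.0013  1.      0.0016]
 [ 1.      0.0013  0.0008]
 [ 0.0008  0.0016 -1.    ]] F [0.8512 0.5129 1.9293] open 0.10650435041807339 12.00162321976677
```

Emit:
{"name": "play_rows", "arguments": {"translation": [[0, -0.0099, -0.005], [0, -0.0104, -0.004], [0, -0.0107, -0.0029], [0, -0.0109, -0.0018], [0, -0.0111, -0.0007], [0, -0.0111, 0.0004], [0, -0.011, 0.0015], [0, -0.0108, 0.0026], [0, -0.0105, 0.0036], [0, -0.0101, 0.0047], [0, -0.0096, 0.0056], [0, 0, 0]], "delta_rot": [[0, 0, 0], [0, 0, 0], [0, 0, 0], [0, 0, 0], [0, 0, 0], [0, 0, 0], [0, 0, 0], [0, 0, 0], [0, 0, 0], [0, 0, 0], [0, 0, 0], [0, 0, 0]], "grip": [-1, -1, -1, -1, -1, -1, -1, -1, -1, -1, -1, -1]}}

```text
clock: 20.05
tool_pos: [0.5164, 0.2104, 0.1396]
eef_rot: [0.665, 0.747, -0.001, -0.001]
contact_force: [1.4, 4.5, -4.8]
opening: 0.099
finger_force: 12.3
```

Run:
```python
from h import *
rep()
```

```text
t 20.05 local [-0.0068  0.0007  0.1396] axes in console
 [[-0.0023  1.     -0.003 ]
 [ 1.      0.0023 -0.    ]
 [-0.     -0.003  -1.    ]] F [ 1.8581  4.2761 -4.8038] open 0.09888386235601697 12.296261619776487
```

Emit:
{"name": "play_rows", "arguments": {"translation": [[0, -0.0089, 0.0066], [0, -0.0082, 0.0074], [0, -0.0075, 0.0082], [0, -0.0066, 0.0089], [0, -0.0057, 0.0095], [0, 0, 0.0015], [0, 0, 0], [0, 0, 0]], "delta_rot": [[0, 0, 0], [0, 0, 0], [0, 0, 0], [0, 0, 0], [0, 0, 0], [0, 0, 0], [0, 0, 0], [0, 0, 0]], "grip": [-1, -1, -1, -1, -1, -1, -1, -1]}}

```text
clock: 21.05
tool_pos: [0.4804, 0.2061, 0.0983]
eef_rot: [0.665, 0.747, -0.001, -0.001]
contact_force: [1.9, 4.5, -1.6]
opening: 0.098
finger_force: 12.0
```

Run:
```python
from h import *
rep()
```

```text
t 21.05 local [-0.043   0.0005  0.0983] axes in console
 [[-0.0017  1.     -0.0017]
 [ 1.      0.0017  0.0002]
 [ 0.0002 -0.0017 -1.    ]] F [ 2.4055  4.2235 -1.6137] open 0.09766108860579263 11.976453512907028
```

Emit:
{"name": "play_rows", "arguments": {"translation": [[0, 0, 0.0015], [0, 0, 0.0015], [0, 0, 0], [0, 0, 0]], "delta_rot": [[0, 0, 0], [0, 0, 0], [0, 0, 0], [0, 0, 0]], "grip": [-1, -1, -1, -1]}}

```text
clock: 21.55
tool_pos: [0.48, 0.2058, 0.0963]
eef_rot: [0.665, 0.747, -0.001, -0.001]
contact_force: [-1.3, 3.3, 10.9]
opening: 0.097
finger_force: 11.1
```

Run:
```python
from h import *
rep()
```

```text
t 21.55 local [-0.0435  0.0002  0.0963] axes in console
 [[-0.0015  1.     -0.0021]
 [ 1.      0.0015 -0.0001]
 [-0.0001 -0.0021 -1.    ]] F [-0.8946  3.3857 10.9064] open 0.09720407717031737 11.060648560523987
```

Emit:
{"name": "play_rows", "arguments": {"translation": [[0, 0, 0], [0, 0, 0], [0, 0, 0], [0, 0, -0.02], [0, 0, -0.02], [0, 0, -0.02], [0, 0, 0], [0, 0, 0], [0, 0, 0], [0, 0, 0.015], [0, 0, 0.015], [0, 0, 0], [0, 0, 0]], "delta_rot": [[0, 0, 0], [0, 0, 0], [0, 0, 0], [0, 0, 0], [0, 0, 0], [0, 0, 0], [0, 0, 0], [0, 0, 0], [0, 0, 0], [0, 0, 0], [0, 0, 0], [0, 0, 0], [0, 0, 0]], "grip": [-0.3, -0.3, -0.3, -0.3, -0.3, -0.3, -1, -1, -1, -1, -1, -1, -1]}}

```text
clock: 23.18
tool_pos: [0.4803, 0.2058, 0.1245]
eef_rot: [0.665, 0.747, -0.001, -0.001]
contact_force: [0.1, -0.0, 0.1]
opening: 0.009
finger_force: 0.0
```

Run:
```python
from h import *
rep()
```

```text
t 23.18 local [-0.0432  0.0002  0.1245] axes in console
 [[-0.0016  1.     -0.0028]
 [ 1.      0.0016 -0.0005]
 [-0.0005 -0.0028 -1.    ]] F [ 0.0514 -0.0186  0.0936] open 0.008566192744283004 0.0
```

Emit:
{"name": "play_rows", "arguments": {"translation": [[0, 0, 0.0015], [0, 0, 0.0015], [0, 0, 0], [0, 0, 0]], "delta_rot": [[0, 0, 0], [0, 0, 0], [0, 0, 0], [0, 0, 0]], "grip": [-1, -1, -1, -1]}}

```text
clock: 23.68
tool_pos: [0.4806, 0.206, 0.1229]
eef_rot: [0.665, 0.747, -0.0, -0.0]
contact_force: [-1.0, -1.2, 5.7]
opening: 0.005
finger_force: 2.9
```

Emit:
{"name": "play_rows", "arguments": {"translation": [[0, 0, -0.03], [0, 0, -0.04], [0, 0, -0.04], [0, 0, -0.04], [0, 0, 0], [0, 0, 0]], "delta_rot": [[0, 0, 0], [0, 0, 0], [0, 0, 0], [0, 0, 0], [0, 0, 0], [0, 0, 0]], "grip": [-1, -1, -1, -1, -1, -1]}}

```text
clock: 24.42
tool_pos: [0.4804, 0.2058, 0.2718]
eef_rot: [0.665, 0.747, -0.001, -0.001]
contact_force: [0.0, 0.4, -1.0]
opening: 0.006
finger_force: 0.0
```

Run:
```python
from h import *
rep()
a=r.snapshot('scene')[150:315,170:380]
a=cv2.resize(a,(764,600),interpolation=cv2.INTER_CUBIC)
cv2.imwrite('pics/c6.png',a)
```

```text
t 24.43 local [-0.0431  0.0001  0.2718] axes in console
 [[-0.0015  1.     -0.0023]
 [ 1.      0.0015 -0.0003]
 [-0.0003 -0.0023 -1.    ]] F [ 0.0657  0.4057 -1.0306] open 0.005826964560134883 0.0
```

View pics/c6.png

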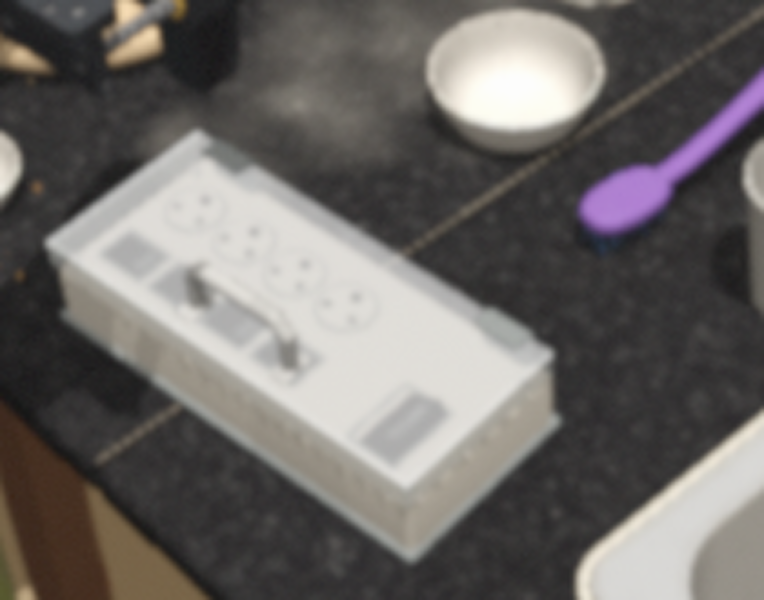

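The hood is shut: the bar stopped the fingertip at its 104 mm shut height. The bowl hasn't moved, and the arm is clear of everything.

```bash
python3 -c "
from plant import r
print(r.finish_job())"
```

```text
the job is handed in; nothing more can be done
None
```

I handed the job in at about 24 s: all four small switches are off in one drag, the wide switch is still on, and the hood is shut; the hand-in returned no verdict, so this rests on my pictures and force readings.

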